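Lock the grinding cup onto the spice mill

ROBOT

A 6-joint arm with a two-finger parallel gripper is mounted at the origin on a cart in front of the work surface, level with it; the furniture and walls round the work are solid. World frame = base frame: x ahead of the robot, y to its left, z up, the work surface at z = 0. Lengths are in mm, angles in rad, forces in N, time in s.
With the tool pointing down it reaches from about 400 to 925 mm from the base axis. Payload 12.5 kg.
Tool frame: the origin (TCP) lies between the finger pads; the fingertips stand 11 mm ahead of it and the grasp point (between the pads) lies 8 mm behind it (env.tip_extent is the distance from the TCP to the fingertips, in mm); x points along the fingers, z is the direction in which the jaws open and shut, and the axes are right-handed (so a half turn about x gives the same grasp; the last joint's range is limited). The gripper opens to 95 mm and grips with 3 to 60 N. Pads are 20 mm wide; open, the fingers measure 119 mm over their backs; the gripper's body (75 mm by 180 mm) begins 59 mm behind the grasp point.
Start: joints at [1.075, 0.491, 1.559, -0, 1.092, -0.106], TCP at [237.487, 578.14, 225.661] pointing down, gripper open.
Joint ranges: [-3.1, 3.1], [-0.84, 2.19], [0.05, 2.79], [-1.13, 4.28], [0.06, 2.93], [-2.69, 2.69]. Speed limits (rad/s): [2.22, 2.22, 2.79, 3.14, 3.14, 3.14].

INTERFACE

Orientations are given as [roll, pitch, yaw] about the fixed x, y, z axes, in that order (R = Rz(yaw) Ry(pitch) Rx(roll)).
In Python, from cell import status, imaging, env gives the robot as it stands. The module is installed in compiled form; this text tells all that it offers.
- The arm moves only by the tool apply_moves, never from a script. Its argument "increments" is a list of rows, each a list of 5 numbers: the closure, from 0 (fully open) to 1 (shut), then the shift along the tool's x, y, z in mm, then the turn about the tool's x in degrees. A call has 1 to 10 rows; each row shifts and turns the commanded pose from where the row before left it, along the tool's axes as they then stand; what a row does not reach is not made up. A row lasts 1/10 s, in which the tool goes at most 50 mm and 8.59 degrees, less where a joint would pass 70% of its speed; a pose out of reach is approached as far as the arm can. A call with a gripper value outside its range is refused whole. The fingers move at their own pace and stop on an object; the grip force is fixed at half the most. Time passes only in rows, so rows that do not move let the fingers close. It gives the time, the measured TCP pose, the force and the opening at its end, in the units of the state.
- status.state(): the state, without advancing time (a new reading comes with each control period).
- imaging.read_camera(name): name is "scene" or "top" or "wrist"; returns a dict with "pixels" (384x512x3 uint8, red, green, blue), "fovy" (degrees; the focal length in pixels is half the picture's height over the tangent of half this angle, whatever the lens; pixels are square), "cx", "cy" (the principal point, pixels), "R" (3x3) and "t" (3): a world point X has camera coordinates R X + t. Camera axes: x right, y down, z forward; pixel columns grow to the right and rows downward; lengths in mm; the calibration is good to about 2 mm. The wrist camera is an equidistant fisheye: a pixel r from the principal point sees the ray r / f radians off the axis. A picture is of the moment at which its call begins. There is no depth.
- env.job_done(): hands the job in, once; it reports no verdict.
The state is a dict: "t": time; "joints": joint angles; "qvel": joint speeds; "tau": joint torques, N m; "eef_pos": TCP position; "tcp_rot": TCP orientation; "ft_force": force on the tool from outside, world axes, zero at the start; "moment": the same for the moment, N m; "opening": opening from 0.0 (shut) to 1.0 (fully open).
Only numpy, scipy, OpenCV 4.12 (cv2) and the standard library are available. Lean on these libraries where they do the work, as an engineer would, in place of code of your own. Each camera call takes 0.05 s, during which the arm holds its last target. There are 200 camera calls.

TASK

Fit the steel grinding cup onto the spice mill: set it upright in the mill's collar with its two lugs in the open slots (white marks), press it down against the spring, turn it clockwise seen from above, a little short of a quarter turn, to the green marks, and let it spring up into its locked position and let go. Leave the amber cup and everything else on the table where it stands.

Things in the scene. Friction and masses are not known exactly. Their poses are not given: they have to be found in the camera images.
- steel_cup: The grinding cup to fit: loose, about 0.28 kg, 112 mm high, standing on its round black blade holder (80 mm diameter, 24 mm high, cone above it up to 35 mm). Above: square stainless steel body with a closed flat top. Origin: centre of the underside; z up; x axis through the two lugs.
- cup_grip (a point): point on the cup's axis 88 mm above its underside, to grip: the steel body is 58 x 58 mm square with rounded corners; its flat sides face the cup's x and y axes
- cup_lug (a point): outer end of one bayonet lug, on the cup's +x side, 49 mm from the axis, 6 mm above the underside. The other is opposite, on -x, and alike (a half turn makes no difference). Lugs are 14 mm wide, at heights 2 to 10 mm, stick out 9 mm from the blade holder and bear a white tick.
- mill: White round spice mill base, fixed to the table, 152 mm diameter, 106 mm high, orange control paddle on its -x side. Origin: centre of its underside, z up. On top a grey collar: outer diameter 120, bore 86 mm (3 mm play round the blade holder). The collar's rim, top at height 106 mm, overhangs a channel for the lugs.
- mill_slot (a point): white mark on the collar's top beside one open slot, at 170 degrees (anticlockwise from the mill's +x); the other slot is opposite, at -10 degrees. Slots are about 24 mm wide. The lugs enter with the cup's x axis along this line; the underside then rests on the sprung plate at height about 100 mm. 55 mm from the mill's axis.
- mill_lock (a point): green mark on the collar's top over one locking notch, on the mill's +y side; the other is opposite. 80 degrees clockwise from a slot; end stops allow about 3.5 degrees more. Notches are 4 mm deep in the rim's underside: let up, the lugs rise into them, and the locked cup's underside stands at height about 90 mm. 55 mm from the mill's axis.
- mill_plate (a joint): travel (m) of the black sprung plate in the collar: 0 up, 0.010 with the cup locked (8 N), 0.020 at the bottom, a hard stop (13 N). The lugs pass below the rim, and the cup can be turned, while its underside is 80 (hard stop) to 85 mm above the mill's underside. Anticlockwise it is blocked.
- amber_cup: the other cup of the mill, with an amber-brown glassy body and the same blade holder, 150 mm high, loose; leave it. Origin: centre of its underside
- spice_jar: spice jar with a red cap, 45 mm diameter, 106 mm high, loose bystander
- shaker: glass shaker with a grey top, 44 mm diameter, 90 mm high, loose bystander
- garlic: garlic bulb, 60 mm, loose bystander in front
- teaspoon: steel teaspoon, 132 mm long, loose bystander in front

How it is judged:
By the outcome, as a careful person would: the job done as asked, in the order asked, and still so for the second after the job is handed in, with the robot touching nothing.
It also fails if it takes over 43 s, if anything falls off the work surface, if the arm or the gripper's body presses on something with over 40 N, if the wrist force passes 120 N, or if a joint passes its speed limit or range.

## Working session

There is one attempt and no reset: what is moved stays moved. The work goes in short steps, Python scripts to look and compute and a tool call to move; the robot and the scene stay as the last step left them, time stands still between calls to the robot, and variables do not carry over. Pictures are saved under pics/ and viewed, about 8 in all and at most 12, crops included, and the job is handed in when it is done.

Besides the shell and the picture viewer there is one more tool, called after "Request:" by a JSON object that holds its "api" and its "payload", one argument or row to a line. apply_moves: Moves the arm, as the interface text tells. Its arguments: {"type":"object","properties":{"increments":{"type":"array"}},"required":["increments"]}

```bash
mkdir -p pics; cat > h.py <<'E'
import numpy as np, cv2
from cell import status, imaging, env
def save(n,f):
    c=imaging.read_camera(n); cv2.imwrite(f,c["pixels"][:,:,::-1]); return c
def foc(c): return c["pixels"].shape[0]/2/np.tan(np.radians(c["fovy"])/2)
def cast(c,u,v,z,fish=False):
    f=foc(c); x=(u-c["cx"]);y=(v-c["cy"])
    if fish:
        r=np.hypot(x,y)+1e-9;th=r/f; d=np.array([np.sin(th)*x/r,np.sin(th)*y/r,np.cos(th)])
    else: d=np.array([x/f,y/f,1])
    R=np.array(c["R"]);o=-R.T@np.array(c["t"]);d=R.T@d
    return o+d*(z-o[2])/d[2]
def proj(c,X,fish=False):
    p=np.array(c["R"])@np.array(X)+np.array(c["t"]);f=foc(c)
    if fish:
        r=np.hypot(p[0],p[1]);th=np.arctan2(r,p[2]);return np.array([c["cx"]+f*th*p[0]/r,c["cy"]+f*th*p[1]/r])
    return np.array([c["cx"]+f*p[0]/p[2],c["cy"]+f*p[1]/p[2]])
E
python3 - <<'E'
from h import *
import pickle
C={}
for n in("scene","top","wrist"): C[n]=save(n,f"pics/{n}0.png")
pickle.dump(C,open("c0.pkl","wb"))
a=cv2.imread("pics/scene0.png");b=cv2.imread("pics/top0.png")
for n,c in C.items(): print(n,c["fovy"],c["cx"],c["cy"],-np.array(c["R"]).T@c["t"])
print(status.state())
E
```

```text
scene 48.6027454278716 246.43457373732159 187.19012571442383 [  67.70578124 -746.45430907  832.66031638]
top 53.38202906791275 253.9536022206596 189.69983388794182 [ 329.72297981 -134.71509456  972.69090195]
wrist 65.70646984690485 251.74996178883436 192.75339612306516 [168.67818131 606.14243995 383.58384185]
{'t': 0.15, 'joints': array([ 1.07540599e+00,  4.91433522e-01,  1.55928226e+00,  1.96582609e-05,
        1.09173614e+00, -1.05621111e-01]), 'qvel': array([ 1.06300743e-04, -2.19848067e-04, -1.32122221e-03, -3.77268664e-05,
       -1.01114733e-03,  1.43842120e-03]), 'tau': array([ 1.48285035e-03, -6.12881398e+01, -2.58270282e+01,  6.92279963e-02,
        4.75023931e-02, -1.07515650e-04]), 'eef_pos': array([237.39337963, 577.98413179, 225.19763979]), 'tcp_rot': array([ 3.01568069,  1.56993689, -2.08648658]), 'ft_force': array([ 0.38034542,  0.4565633 , -0.94021426]), 'moment': array([-0.01954616, -0.03692994,  0.01925733]), 'opening': 0.9980973138015438}
```

View pics/top0.png

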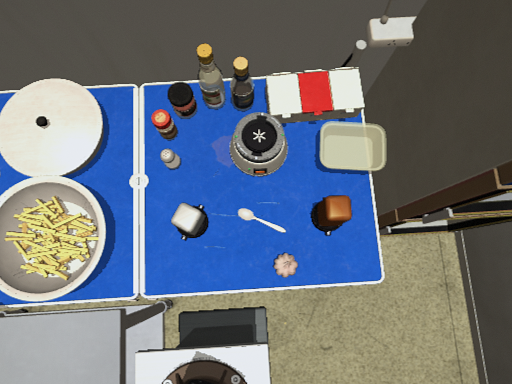

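View pics/scene0.png

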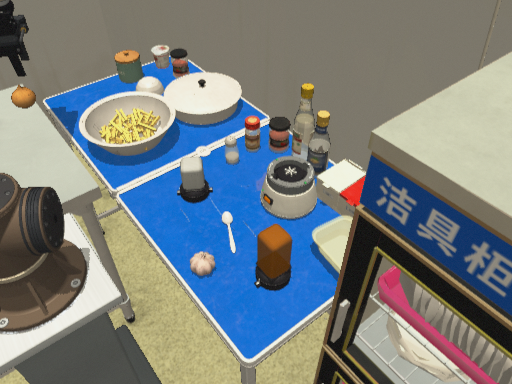

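The top view shows the steel cup at about (188,218) with dark lugs at (202,207)/(184,236), the mill at (259,143) and the amber cup at (332,212). I'll enlarge the cup and the mill.

```bash
python3 - <<'E'
from h import *
import pickle
C=pickle.load(open("c0.pkl","rb"))
def crop(n,x,y,w,h,s): 
    p=C[n]["pixels"][y:y+h,x:x+w,::-1]; return cv2.resize(p,(w*s,h*s),interpolation=cv2.INTER_CUBIC)
a=np.hstack([crop("top",160,195,55,50,7),crop("top",224,105,70,75,5)[:350]])
b=np.hstack([crop("scene",165,145,55,42,7)[:294],crop("scene",254,150,70,70,5)[:294]])
a=a[:350];h=min(a.shape[0],350)
w=min(a.shape[1],b.shape[1])
cv2.imwrite("pics/crop.png",np.vstack([a[:350,:w],b[:250,:w]]))
c=C["top"]
print(np.array(c["R"]).round(3))
print("cup",cast(c,188,218,112),cast(c,202,207,6),cast(c,184,236,6)); print("mill",cast(c,259,137,100),cast(c,259,144,40))
E
```

```text
[[-0.064 -0.998  0.004]
 [-0.978  0.062 -0.2  ]
 [ 0.199 -0.017 -0.98 ]]
cup [448.94267506   3.55915677 112.        ] [489.66187016 -15.95822656   6.        ] [418.66545368  31.97286849   6.        ]
mill [ 635.32987844 -170.17357325  100.        ] [ 637.59810978 -171.36457691   40.        ]
```

View pics/crop.png

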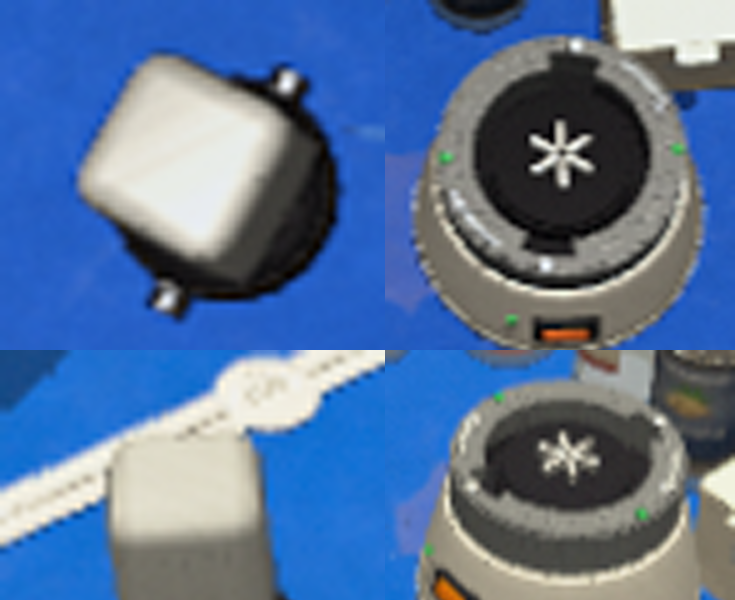

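Crop: lug ticks at top pixels (201.1,206.7) and (184,237.6). Slot marks at (262.4,114) and (256,158), green marks at (236.2,136.6) and (282.6,134.6).

```bash
python3 - <<'E'
from h import *
import pickle
C=pickle.load(open("c0.pkl","rb"));c=C["top"]
def pair(c,a,b,z):
    A=cast(c,*a,z);B=cast(c,*b,z);d=A-B;return A.round(1),B.round(1),((A+B)/2).round(1),np.linalg.norm(d).round(1),np.degrees(np.arctan2(d[1],d[0])).round(1)
print("lugs",pair(c,(201.1,206.7),(184,237.6),10))
print("slots",pair(c,(262.4,114),(256,158),106))
print("green",pair(c,(236.2,136.6),(282.6,134.6),106))
# refined: white body top (z=112) & mill green in scene
p=c["pixels"].astype(int)
m=((p.min(2)>150)).astype(np.uint8);m[:, :165]=0;m[:,212:]=0;m[:203]=0;m[240:]=0
ct=max(cv2.findContours(m,0,2)[0],key=cv2.contourArea);r=cv2.minAreaRect(ct);print(r,cast(c,*r[0],112))
bx=[cast(c,*q,112)[:2] for q in cv2.boxPoints(r)];print(np.round(bx))
s=C["scene"]; print("scene green",pair(s,(254+(498-385)/5,150+(398-350)/5),(254+(642-385)/5,150+(513-350)/5),106))
st=status.state()
from scipy.spatial.transform import Rotation as Ro
print(Ro.from_euler("xyz",st["tcp_rot"]).as_matrix().round(3))
w=C["wrist"];
for X in ([450,4,112],[635,-170,106]): print(proj(w,X,True))
E
```

```text
lugs (array([489.9, -14.2,  10. ]), array([414.3,  31.4,  10. ]), array([452.1,   8.6,  10. ]), np.float64(88.3), np.float64(-31.1))
slots (array([ 690.9, -182. ,  106. ]), array([ 581.8, -159.4,  106. ]), array([ 636.4, -170.7,  106. ]), np.float64(111.4), np.float64(-11.7))
green (array([ 637.6, -115.8,  106. ]), array([ 635.7, -226.6,  106. ]), array([ 636.7, -171.2,  106. ]), np.float64(110.8), np.float64(89.0))
((185.59999084472656, 216.6999969482422), (22.078182220458984, 22.94642448425293), 29.744882583618164) [452.24781361   8.89523491 112.        ]
[[444.  44.]
 [488.  17.]
 [460. -26.]
 [417.   1.]]
scene green (array([ 638.4, -117.7,  106. ]), array([ 637.5, -228. ,  106. ]), array([ 638. , -172.9,  106. ]), np.float64(110.3), np.float64(89.6))
[[-0.    -0.925  0.38 ]
 [-0.001  0.38   0.925]
 [-1.     0.    -0.001]]
[ 30.7336153  388.43575535]
[ 45.15988953 431.61196288]
```

```bash
cat >> h.py <<'E'
from scipy.spatial.transform import Rotation as Ro
def go(X,jaw):
    st=status.state();R=Ro.from_euler("xyz",st["tcp_rot"]).as_matrix()
    j=np.degrees(np.arctan2(R[1,2],R[0,2]))
    print("t",round(st["t"],2),"pos",st["eef_pos"].round(1),"jaw",j.round(2),"tilt",R[2].round(4),"F",st["ft_force"].round(1),"open",round(st["opening"],3),"J",st["joints"].round(2))
    print("shift tool xyz",(R.T@(np.array(X)-st["eef_pos"])).round(1),"turn",round(j-jaw,1))
E
python3 - <<'E'
from h import *
import pickle
C=pickle.load(open("c0.pkl","rb"))
def tri(a,b):
    A=[]
    for c,(u,v) in((C["top"],a),(C["scene"],b)):
        p=cast(c,u,v,0);q=cast(c,u,v,500);A.append((p,(q-p)/np.linalg.norm(q-p)))
    M=sum(np.eye(3)-np.outer(d,d) for _,d in A);r=sum((np.eye(3)-np.outer(d,d))@p for p,d in A);return np.linalg.solve(M,r).round()
print(tri((240,62),(322,114)),tri((205,49),(307,87)), "box",tri((365,112),(330,163)), tri((180,86),(280,118)))
go([452,9,225],59)
E
```

```text
[ 775. -135.  200.] [785. -63. 242.] box [ 585. -355.  297.] [771.  16. 108.]
t 0.15 pos [237.4 578.  225.2] jaw 67.67 tilt [-1.e+00  1.e-04 -9.e-04] F [ 0.4  0.5 -0.9] open 0.998 J [ 1.08  0.49  1.56  0.    1.09 -0.11]
shift tool xyz [   0.5 -414.7 -444.8] turn 8.7
```

Request:
{"api": "apply_moves", "payload": {
  "increments": [
    [0,0,-31.9,-34.2,0],
    [0,0,-31.9,-34.2,0],
    [0,0,-31.9,-34.2,0],
    [0,0,-31.9,-34.2,0],
    [0,0,-31.9,-34.2,0],
    [0,0,-31.9,-34.2,0],
    [0,0,-31.9,-34.2,0],
    [0,0,-31.9,-34.2,0],
    [0,0,-31.9,-34.2,0],
    [0,0,-31.9,-34.2,0]
  ]
}}

```text
t: 1.15
eef_pos: [402.9, 138.8, 225.8]
tcp_rot: [-0.806, 1.57, 0.375]
ft_force: [1.4, -0.4, 0.3]
opening: 1.001
```

Request:
{"api": "apply_moves", "payload": {
  "increments": [
    [0,0,-31.9,-34.2,0],
    [0,0,-31.9,-34.2,0],
    [0,0,-31.9,-34.2,0],
    [0,0,0,0,8],
    [0,0,0,0,0.7],
    [0,0,0,0,0]
  ]
}}

```text
t: 1.75
eef_pos: [451.8, 9.6, 225.5]
tcp_rot: [1.66, 1.57, 2.691]
ft_force: [0.4, 0.2, 0.5]
opening: 0.999
```

```bash
python3 - <<'E'
from h import *
go([452,9,225],59)
c=save("wrist","pics/w1.png");im=c["pixels"][:,:,::-1].copy()
for a,z in ((0,112),(0,0)):
    p=proj(c,[452.2,8.8,z],True);print(p)
cv2.imwrite("pics/w1.png",im)
import pickle;pickle.dump(c,open("w1.pkl","wb"))
E
```

```text
t 1.75 pos [451.8   9.6 225.5] jaw 59.11 tilt [-1.e+00  5.e-04 -0.e+00] F [0.4 0.2 0.5] open 0.999 J [-0.13  0.25  1.96  0.    0.93 -1.16]
shift tool xyz [ 0.5 -0.5 -0.4] turn 0.1
[251.26250192 192.72252214]
[251.40746181 170.0962741 ]
```

View pics/w1.png

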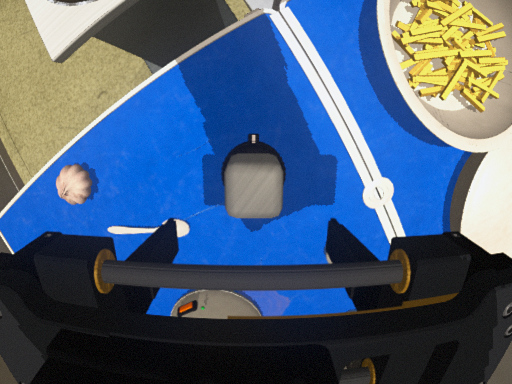

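The wrist view shows the cup standing upright between the open fingers, its top at about (255,190) with one lug at (253,138). I'll measure the offset more precisely.

```bash
python3 - <<'E'
from h import *
import pickle
c=pickle.load(open("w1.pkl","rb"));p=c["pixels"].astype(int)
sub=p[145:225,215:295]
m=((sub.max(2)-sub.min(2)<30)&(sub.max(2)>95)).astype(np.uint8)
m=cv2.morphologyEx(m,cv2.MORPH_OPEN,np.ones((3,3)))
ct=max(cv2.findContours(m,0,2)[0],key=cv2.contourArea);print(cv2.boundingRect(ct),cv2.minAreaRect(ct))
for col in (35,40,45): print(sub[:,col].mean(1).round().astype(int)[::2])
x,y,w,h=cv2.boundingRect(ct);x+=215;y+=145
st=status.state()
print("edges L/R/bottom at z=112",[cast(c,*q,112,True).round(1) for q in((x,190),(x+w,190),(x+w/2,y+h))])
print("lug z10",cast(c,253.5,138,10,True))
for n,s in(("zdir",1),):
    R=Ro.from_euler("xyz",st["tcp_rot"]).as_matrix();
    for q,z in(((x,190),112),((x+w,190),112),((x+w/2,y+h),112),((x+w/2,y),112),((253.5,138),10)): print((R.T@(cast(c,*q,z,True)-st["eef_pos"])).round(1))
E
```

```text
(11, 18, 56, 55) ((38.5, 45.0), (54.0, 55.0), 90.0)
[ 29  31  34  35  53  77  79  74  76  93 116 129 137 142 142 147 152 146
 144 151 151 151 150 152 147 146 144 142 145 148 148 143 144 143 130 123
 114  73  74  75]
[ 24  28  34  37  53  73  76  78  79  91 113 124 135 137 145 147 152 152
 152 151 148 152 143 144 145 152 157 151 146 147 147 140 142 140 131 122
 116  77  78  76]
[ 24  27  31  33  56  73  74  74  77  92 106 120 133 144 150 150 154 150
 152 145 147 152 152 152 145 149 150 148 143 143 141 140 138 141 134 120
 113  79  82  75]
edges L/R/bottom at z=112 [array([437.6, -10.4, 112. ]), array([464.9,  35.2, 112. ]), array([475.5,  -2. , 112. ])]
lug z10 [416.50227772  33.19341908  10.        ]
[113.6   1.7 -24.8]
[113.6   1.7  28.4]
[113.6 -26.5   1.9]
[113.6  27.6   1.8]
[215.6  42.2   1.9]
```

Request:
{"api": "apply_moves", "payload": {
  "increments": [
    [0,20,0.4,1.6,0],
    [0,40,0,0,0],
    [0,40,0,0,0],
    [0,30,0,0,0],
    [0,15.5,0,0,0],
    [0,0,0,0,0],
    [1,0,0,0,0],
    [1,0,0,0,0],
    [1,0,0,0,0],
    [1,0,0,0,0]
  ]
}}

```text
t: 2.8
eef_pos: [452.9, 10.9, 80.9]
tcp_rot: [-1.095, 1.569, -0.066]
ft_force: [-0.4, 0.8, 0.0]
opening: 0.717
```

Request:
{"api": "apply_moves", "payload": {
  "increments": [
    [1,0,0,0,0],
    [1,0,0,0,0],
    [1,0,0,0,0],
    [1,0,0,0,0],
    [1,0,0,0,0],
    [1,0,0,0,0]
  ]
}}

```text
t: 3.4
eef_pos: [452.8, 10.9, 80.5]
tcp_rot: [-1.009, 1.57, 0.02]
ft_force: [-1.4, 1.8, 5.4]
opening: 0.612
```

Request:
{"api": "apply_moves", "payload": {
  "increments": [
    [1,-10,0,0,0],
    [1,-20,0,0,0],
    [1,-30,0,0,0],
    [1,-40,0,0,0],
    [1,-30,0,0,0],
    [1,-10,0,0,0],
    [1,0,0,0,0]
  ]
}}

```text
t: 4.1
eef_pos: [452.7, 10.9, 221.0]
tcp_rot: [-1.12, 1.569, -0.09]
ft_force: [-0.1, -0.2, -2.7]
opening: 0.614
```

```bash
python3 - <<'E'
from h import *
go([636.9,-171.5,221],79)
E
```

```text
t 4.1 pos [452.7  10.9 221. ] jaw 58.97 tilt [-1.    -0.002  0.001] F [-0.1 -0.2 -2.7] open 0.614 J [-0.12  0.25  1.97  0.    0.92 -1.15]
shift tool xyz [   0.4 -251.8  -61.3] turn -20.0
```

Request:
{"api": "apply_moves", "payload": {
  "increments": [
    [1,0,-18,-4.3,0],
    [1,0,-36,-8.8,0],
    [1,0,-36,-8.8,0],
    [1,0,-36,-8.8,0],
    [1,0,-36,-8.8,0],
    [1,0,-36,-8.8,0],
    [1,0,-36,-8.8,0],
    [1,0,-17.8,-4.2,0],
    [1,0,0,0,-7],
    [1,0,0,0,-7]
  ]
}}

```text
t: 5.1
eef_pos: [636.9, -172.9, 216.6]
tcp_rot: [1.499, 1.567, 2.777]
ft_force: [-0.1, 0.0, -2.2]
opening: 0.61
```

Request:
{"api": "apply_moves", "payload": {
  "increments": [
    [1,0,0,0,-6],
    [1,0,0,0,0],
    [1,0,0,0,0]
  ]
}}

```text
t: 5.4
eef_pos: [636.7, -172.0, 218.3]
tcp_rot: [1.372, 1.568, 2.747]
ft_force: [-0.8, 0.3, -2.9]
opening: 0.606
```

```bash
python3 - <<'E'
from h import *
import pickle
go([636.9,-171.5,221],79)
C={n:save(n,f"pics/{n}2.png") for n in("wrist","top","scene")}
pickle.dump(C,open("c2.pkl","wb"))
t=C["top"]["pixels"][95:185,214:314,::-1];s=C["scene"]["pixels"][120:220,244:344,::-1]
w=C["wrist"]["pixels"][100:300,140:360,::-1]
a=np.hstack([cv2.resize(t,(400,360),interpolation=2),cv2.resize(s,(360,360),interpolation=2)])
cv2.imwrite("pics/c2.png",a);cv2.imwrite("pics/w2c.png",cv2.resize(w,None,fx=3,fy=3,interpolation=2))
E
```

```text
t 5.4 pos [ 636.7 -172.   218.3] jaw 78.77 tilt [-1.0e+00  2.3e-03  5.0e-04] F [-0.8  0.3 -2.9] open 0.606 J [-0.36  0.55  1.47  0.    1.12 -1.74]
shift tool xyz [-2.7 -0.1  0.5] turn -0.2
```

View pics/w2c.png

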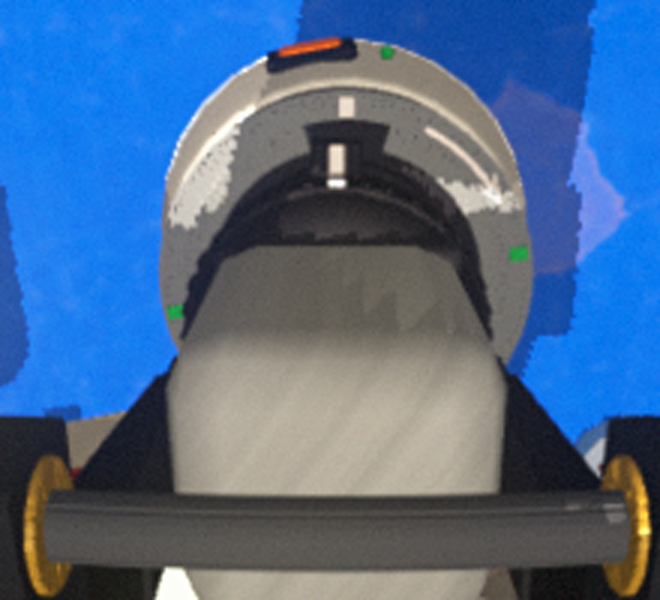

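View pics/c2.png

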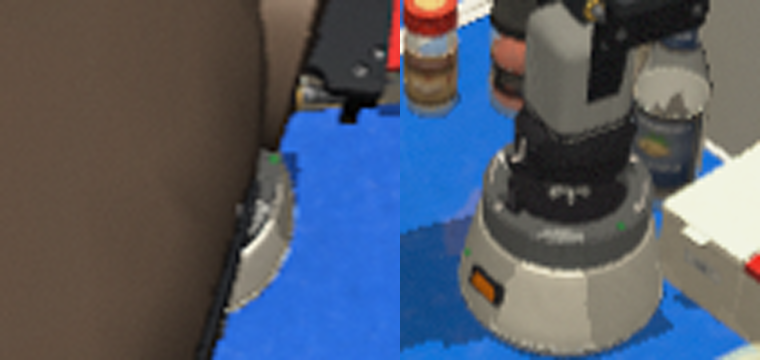

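Wrist view: slot mark at px (255.3,135.7), lug tick from (251.8,148) to (252.5,161), green marks at (312.3,184.7) and (198.7,204).

```bash
python3 - <<'E'
from h import *
import pickle
c=pickle.load(open("c2.pkl","rb"))["wrist"]
st=status.state();R=Ro.from_euler("xyz",st["tcp_rot"]).as_matrix();P=st["eef_pos"]
T=lambda u,v,z:(R.T@(cast(c,140+u/3,100+v/3,z,True)-P)).round(1)
W=lambda u,v,z:cast(c,140+u/3,100+v/3,z,True).round(1)
for n,u,v in(("slot",346,107),("g1",517,254),("g2",176,312)): print(n,T(u,v,106),W(u,v,106))
for v,u in((147,337),(178,337)): print("lug top in/out",T(u,v,148.3))
print("lug end face bottom", T(337,186,142))
# slot edges on rim top inner
print("slot edges",T(305,128,106),T(390,128,106))
E
```

```text
slot [113.5  53.5   2.7] [ 584.7 -158.6  106. ]
g1 [113.5   7.7  57. ] [ 640.1 -114.1  106. ]
g2 [113.4 -11.4 -51.8] [ 637.9 -224.7  106. ]
lug top in/out [71.2 46.4 -0.1]
lug top in/out [71.2 38.3 -0.1]
lug end face bottom [77.5 35.1 -0.1]
slot edges [113.5  47.1  -9.7] [113.5  47.1  16.1]
```

Request:
{"api": "apply_moves", "payload": {
  "increments": [
    [1,0,0,2.2,0],
    [1,10,0,0,0],
    [1,10,0,0,0],
    [1,8,0,0,0],
    [1,0,0,0,0],
    [1,0,0,0,0]
  ]
}}

```text
t: 6.15
eef_pos: [637.2, -169.3, 191.8]
tcp_rot: [1.291, 1.57, 2.669]
ft_force: [0.1, 0.2, -2.4]
opening: 0.604
```

```bash
python3 - <<'E'
from h import *
import pickle
go([638,-170,180],78.8)
C={n:save(n,f"pics/{n}3.png") for n in("wrist","scene")}
pickle.dump(C,open("c3.pkl","wb"))
s=C["scene"]["pixels"][135:215,254:324,::-1]
w=C["wrist"]["pixels"][100:250,180:330,::-1]
cv2.imwrite("pics/c3.png",np.hstack([cv2.resize(w,(450,450),interpolation=2),cv2.resize(s,(350,400),interpolation=2)[np.r_[0:400,[399]*50]]]))
E
```

```text
t 6.15 pos [ 637.2 -169.3  191.8] jaw 78.96 tilt [-1.e+00  5.e-04  1.e-04] F [ 0.1  0.2 -2.4] open 0.604 J [-0.36  0.57  1.51  0.    1.06 -1.74]
shift tool xyz [11.8 -0.9 -0.5] turn 0.2
```

View pics/c3.png

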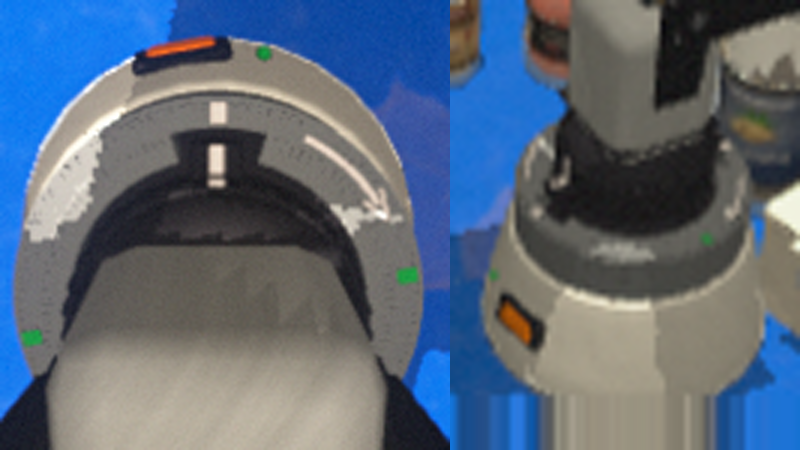

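Wrist view: tick at px (252,155) and mark at (252.7,137) are collinear to about 0.5 mm. I'll lower it onto the plate.

Request:
{"api": "apply_moves", "payload": {
  "increments": [
    [1,4,0,0.4,0],
    [1,4,0,0,0],
    [1,4,0,0,0],
    [1,2,0,0,0],
    [1,0,0,0,0]
  ]
}}

```text
t: 6.75
eef_pos: [637.3, -168.9, 178.1]
tcp_rot: [0.358, 1.571, 1.736]
ft_force: [-0.1, 0.9, 1.5]
opening: 0.607
```

```bash
python3 - <<'E'
from h import *
import pickle
c=pickle.load(open("c3.pkl","rb"))["wrist"]
for u,v,z in((216,112,106),(407,275,106),(33,338,106),(216,145,121.8),(216,183,121.8)): print(cast(c,180+u/3,100+v/3,z,True).round(1))
go([638,-170,162],78.8)
E
```

```text
[ 584.1 -159.   106. ]
[ 639.9 -113.8  106. ]
[ 638.  -224.3  106. ]
[ 591.2 -160.4  121.8]
[ 601.  -162.3  121.8]
t 6.75 pos [ 637.3 -168.9  178.1] jaw 78.97 tilt [-1.e+00  0.e+00  1.e-04] F [-0.1  0.9  1.5] open 0.607 J [-0.36  0.59  1.52  0.    1.04 -1.74]
shift tool xyz [16.1 -0.9 -1. ] turn 0.2
```

Request:
{"api": "apply_moves", "payload": {
  "increments": [
    [1,3,0,0,0],
    [1,3,0,0,0],
    [1,3,0,0,0],
    [1,3,0,0,0],
    [1,0,0,0,0]
  ]
}}

```text
t: 7.25
eef_pos: [637.4, -168.9, 166.2]
tcp_rot: [-1.377, 1.57, 0.002]
ft_force: [-3.2, 0.9, 7.6]
opening: 0.612
```

Request:
{"api": "apply_moves", "payload": {
  "increments": [
    [1,2,0,0,0],
    [1,2,0,0,0],
    [1,0,0,0,0],
    [1,0,0,0,0]
  ]
}}

```text
t: 7.65
eef_pos: [637.3, -168.9, 162.7]
tcp_rot: [-1.557, 1.57, -0.179]
ft_force: [-3.6, 0.6, 9.2]
opening: 0.609
```

Request:
{"api": "apply_moves", "payload": {
  "increments": [
    [1,0,0.7,-0.3,0],
    [1,0,0,0,4],
    [1,0,0,0,4],
    [1,0,0,0,4],
    [1,0,0,0,4],
    [1,0,0,0,4],
    [1,0,0,0,0]
  ]
}}

```text
t: 8.35
eef_pos: [637.3, -169.4, 163.1]
tcp_rot: [-1.369, 1.568, -0.342]
ft_force: [-1.5, 0.3, 8.6]
opening: 0.609
```

```bash
python3 - <<'E'
from h import *
go([637,-170,162.5],-1.2)
print(status.state()["moment"])
E
```

```text
t 8.35 pos [ 637.3 -169.4  163.1] jaw 58.83 tilt [-1.0e+00 -2.8e-03  6.0e-04] F [-1.5  0.3  8.6] open 0.609 J [-0.36  0.6   1.54  0.    1.   -1.39]
shift tool xyz [ 0.6 -0.1 -0.7] turn 60.0
[ 0.00447062  0.13916519 -0.1746139 ]
```

Request:
{"api": "apply_moves", "payload": {
  "increments": [
    [1,0.4,0,0,6],
    [1,0,0,0,6],
    [1,0,0,0,6],
    [1,0,0,0,6],
    [1,0,0,0,6],
    [1,0,0,0,6],
    [1,0,0,0,6],
    [1,0,0,0,6],
    [1,0,0,0,6],
    [1,0,0,0,0]
  ]
}}

```text
t: 9.35
eef_pos: [637.3, -169.4, 162.7]
tcp_rot: [-0.439, 1.568, -0.356]
ft_force: [0.2, 0.1, 9.2]
opening: 0.608
```

```bash
python3 - <<'E'
from h import *
go([637,-170,162.5],-1.2)
print(status.state()["moment"])
E
```

```text
t 9.35 pos [ 637.3 -169.4  162.7] jaw 4.76 tilt [-1.     -0.0012  0.0026] F [0.2 0.1 9.2] open 0.608 J [-0.36  0.6   1.54  0.    1.   -0.44]
shift tool xyz [ 0.2 -0.5 -0.4] turn 6.0
[-0.09641842  0.18739504 -0.13818406]
```

Request:
{"api": "apply_moves", "payload": {
  "increments": [
    [1,0,0,0,3],
    [1,0,0,0,3],
    [1,0,0,0,0.6],
    [1,0,0,0,0],
    [1,0,0,0,0]
  ]
}}

```text
t: 9.85
eef_pos: [637.3, -169.4, 162.8]
tcp_rot: [-0.351, 1.568, -0.38]
ft_force: [0.4, 0.5, 8.8]
opening: 0.607
```

```bash
python3 - <<'E'
from h import *
import pickle
go([637,-170,162.5],-1.2)
print(status.state()["moment"])
C={n:save(n,f"pics/{n}4.png") for n in("wrist","scene")}
pickle.dump(C,open("c4.pkl","wb"))
s=C["scene"]["pixels"][135:215,254:324,::-1]
w=C["wrist"]["pixels"][100:250,180:330,::-1]
cv2.imwrite("pics/c4.png",np.hstack([cv2.resize(w,(450,450),interpolation=2),cv2.resize(s,(350,400),interpolation=2)[np.r_[0:400,[399]*50]]]))
E
```

```text
t 9.85 pos [ 637.3 -169.4  162.8] jaw -1.63 tilt [-1.     -0.001   0.0027] F [0.4 0.5 8.8] open 0.607 J [-0.36  0.6   1.54 -0.    1.   -0.33]
shift tool xyz [ 0.3 -0.6 -0.3] turn -0.4
[-0.06299197  0.25939629  0.04992001]
```

View pics/c4.png

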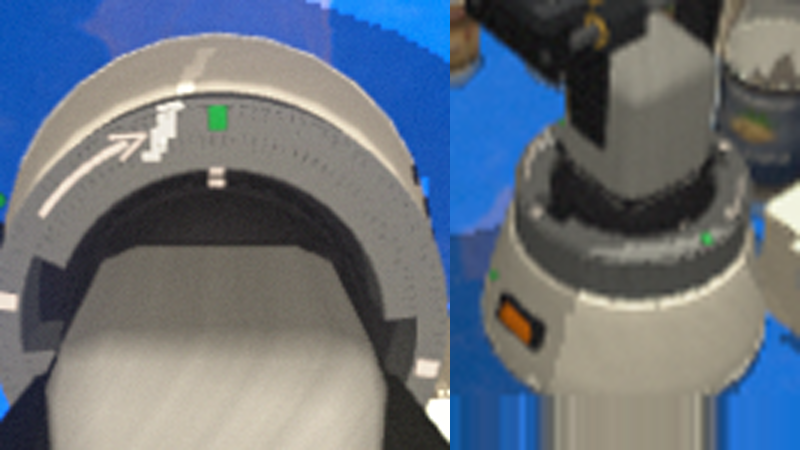

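The lug tick (252,159) sits right under the green mark (252.5,139). Next I let it rise into the notches.

Request:
{"api": "apply_moves", "payload": {
  "increments": [
    [1,-1.5,0,0,0],
    [1,-1.5,0,0,0],
    [1,-1.5,0,0,0],
    [1,-1.5,0,0,0],
    [1,-1,0,0,0],
    [1,0,0,0,0],
    [1,0,0,0,0]
  ]
}}

```text
t: 10.65
eef_pos: [637.3, -169.4, 169.4]
tcp_rot: [-0.349, 1.568, -0.377]
ft_force: [1.4, -0.1, 6.3]
opening: 0.608
```

Request:
{"api": "apply_moves", "payload": {
  "increments": [
    [1,-0.5,0,0,0],
    [1,-0.5,0,0,0],
    [1,0,0,0,0]
  ]
}}

```text
t: 10.95
eef_pos: [637.3, -169.4, 170.3]
tcp_rot: [-0.331, 1.568, -0.36]
ft_force: [1.2, 0.4, 6.2]
opening: 0.606
```

Request:
{"api": "apply_moves", "payload": {
  "increments": [
    [1,-0.5,0,0,0],
    [1,-0.5,0,0,0],
    [1,0,0,0,0]
  ]
}}

```text
t: 11.25
eef_pos: [637.3, -169.4, 170.5]
tcp_rot: [-0.301, 1.569, -0.33]
ft_force: [4.2, -2.2, -1.5]
opening: 0.613
```

The rise is blocked with the spring force taken up by the rim, so the lugs are in the notches. I'll release and retreat.

Request:
{"api": "apply_moves", "payload": {
  "increments": [
    [1,0.4,0,0,0],
    [0,0,0,0,0],
    [0,0,0,0,0],
    [0,0,0,0,0],
    [0,0,0,0,0],
    [0,0,0,0,0],
    [0,0,0,0,0],
    [0,-5,0,0,0],
    [0,-15,0,0,0],
    [0,-20,0,0,0]
  ]
}}

```text
t: 12.25
eef_pos: [636.2, -169.0, 210.4]
tcp_rot: [2.756, 1.569, 2.728]
ft_force: [0.4, -0.0, -0.3]
opening: 1.001
```

Request:
{"api": "apply_moves", "payload": {
  "increments": [
    [0,-30,0,0,0],
    [0,-30,0,0,0],
    [0,-10,30,0,0],
    [0,0,40,0,0],
    [0,0,40,0,0],
    [0,0,40,0,0],
    [0,0,0,0,0],
    [0,0,0,0,0]
  ]
}}

```text
t: 13.05
eef_pos: [640.8, -18.4, 280.7]
tcp_rot: [-0.315, 1.57, -0.341]
ft_force: [-0.2, 0.7, 0.2]
opening: 0.997
```

```bash
python3 - <<'E'
from h import *
import pickle
go([637,-170,162.5],-1.2)
C={n:save(n,f"pics/{n}5.png") for n in("top","scene","wrist")}
pickle.dump(C,open("c5.pkl","wb"))
s=C["scene"]["pixels"][100:300,160:360,::-1];t=C["top"]["pixels"][70:270,140:340,::-1]
cv2.imwrite("pics/c5.png",np.hstack([cv2.resize(t,(400,400),interpolation=2),cv2.resize(s,(400,400),interpolation=2)]))
E
```

```text
t 13.05 pos [640.8 -18.4 280.7] jaw -1.53 tilt [-1.e+00 -2.e-04  5.e-04] F [-0.2  0.7  0.2] open 0.997 J [-0.13  0.47  1.45 -0.    1.23 -0.1 ]
shift tool xyz [ 118.3 -151.6    0.2] turn -0.3
```

View pics/c5.png

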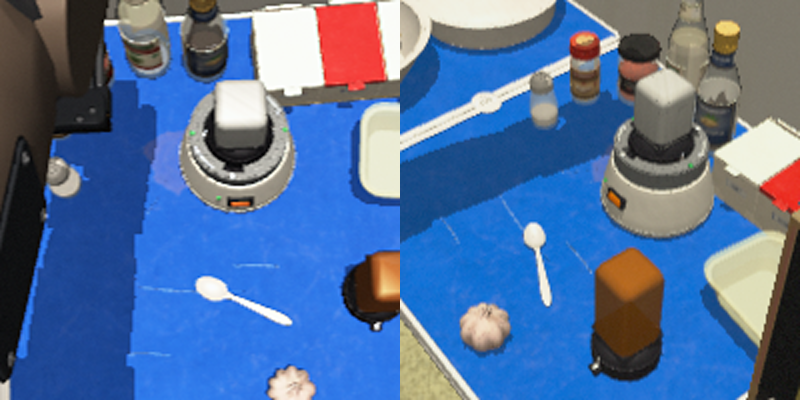

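View pics/wrist5.png

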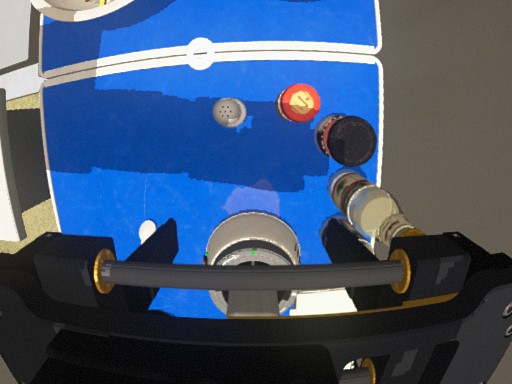

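The cup stands upright in the collar with its sides square to the green marks, the gripper is clear, and the bystanders are in place. Handing in.

```bash
python3 - <<'E'
from h import *
print(env.job_done())
E
```

```text
the job is handed in; nothing more can be done
None
```

I fitted the steel cup onto the mill and handed the job in at about 13 s of the 43 s allowed; the hand-in gave no verdict.

- **Insertion:** I lowered the cup into the collar with its lugs in the open slots. I then pressed it down to about 82–83 mm above the mill's underside, where the spring pushed back with about 12 N.
- **Turning:** I turned it about 80.6° clockwise. The wrist image then showed the lug's white tick directly under the green mark.
- **Locking:** I let it rise until it stopped at about 90 mm, the stated locked height. At that point the upward spring force on the gripper disappeared, which I take as the lugs seated in the notches.
- **Release:** I opened the gripper and backed it well clear. The force reading went back to about zero.

The last pictures show the cup upright and square to the marks. The amber cup and the other loose items look undisturbed, judged by eye only.

**Disagreement:** the cameras differed by 2–4 mm on where the mill's centre is. I used the wrist camera's view of the lug against the slot, and the cup went in with less than 4 N of side force.

**Not checked:** I did not try turning the cup back after release, and I did not measure the height of its top from the final pictures.

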